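Shake out the empties: sort the loaded tin from the empty one

ROBOT

A 6-joint arm with a two-finger parallel gripper is mounted at the origin on the work surface. World frame = base frame: x ahead of the robot, y to its left, z up, the work surface at z = 0. Lengths are in m, angles in degrees, forces in N, time in s.
With the tool pointing down it reaches from about 0.25 to 0.8 m from the base axis. Payload 3.9 kg.
Tool frame: the origin (TCP) lies at the very end of the fingers, on their centre line; the grasp point (between the pads) lies pinch_z behind it (pinch_z is the distance from the TCP to the grasp point, in m); z points along the fingers, y is the line along which they close (so a half turn about z gives the same grasp; the last joint's range is limited). The gripper opens to 85 mm and grips with 20 to 120 N. Pads are 22 mm wide; open, the fingers measure 114 mm over their backs; the gripper's body (76 mm by 85 mm) begins 54 mm behind the grasp point. The pads swing forward as they close: fully open they stand 13 mm farther back than shut.
Start: joints at [-74.656, 14.897, -7.913, 67.191, 0, 90], TCP at [0.139, -0.506, 0.231] pointing down, gripper open.
Joint ranges: [-159.42, 159.42], [-47.68, 98.78], [-73.54, 78.23], [-108.79, 121.32], [-90, 84.71], [-180, 180]. Speed limits (degrees/s): [147.25, 147.25, 180, 180, 180, 180].

INTERFACE

Orientations are given as a 3x3 rotation matrix whose columns are the frame's x, y, z axes.
In Python, from station import read_state, grab_frame, calibration, close_job, pinch_z gives the robot as it stands.
- The arm moves only by the tool move_arm, never from a script. Its argument "increments" is a list of rows, each an object with "delta_pos": the shift along the world's x, y, z in m, a list of three; "turn": the turn, a rotation vector about the world's x, y, z in degrees, a list of three; "jaw": the opening, from 0 (shut) to 1 (fully open). In form: [{"delta_pos": [tx, ty, tz], "turn": [rx, ry, rz], "jaw": jaw}, ...]. A call has 1 to 20 rows; each row is the pose to reach, as a shift and turn from the pose commanded when the call began; what a row does not reach only later rows make up. A row lasts 1/8 s, in which the tool goes at most 62.5 mm and 10.7 degrees, less where a joint would pass 70% of its speed; a pose out of reach is approached as far as the arm can. A call with a gripper value outside its range is refused whole. The fingers move at their own pace and stop on an object; "grip_force" is the grip in N (left out, the last holds). Time passes only in rows, so rows that repeat a pose let the fingers close. It gives the time, the measured TCP pose, the force, the opening and the grip force at its end, in the units of the state.
- read_state(): the state, without advancing time (a new reading comes with each control period).
- grab_frame(name): name is "side" or "top" or "wrist"; returns (picture, depth): 384x512x3 uint8, red, green, blue; 384x512 float32, m along the optical axis (not along the pixel's ray), 0 where there is no reading.
- calibration(name): a dict with "mtx" (3x3 intrinsics, pixels), "rvec" (rotation vector, rad) and "tvec" (3), from world to camera coordinates, as OpenCV has them. Camera axes: x right, y down, z forward; pixel columns grow to the right and rows downward; lengths in m; the calibration is good to about 2 mm. A picture is of the moment at which its call begins: read the wrist's pose just before it. calibration takes no time and is no camera call; for the wrist camera it gives the pose at the moment of the call.
- close_job(): hands the job in; it is judged then, once.
The state is a dict: "t": time; "joints": joint angles; "joint_velocities": joint speeds; "joint_torque": joint torques, N m; "position": TCP position; "ee_rot": TCP orientation; "force": force on the tool from outside, world axes, zero at the start; "ft_torque": the same for the moment, N m; "gripper_width": finger opening in m; "grasp_force": force on a finger pad.
Only numpy, scipy, OpenCV 4.12 (cv2) and the standard library are available. Lean on these libraries where they do the work, as an engineer would, in place of code of your own. Each camera call takes 0.05 s, during which the arm holds its last target. There are 200 camera calls.

TASK

Swing the crate's wire bail right over to the far side, well clear of the mouth. Then take the two shut tins from the sloping rack under its lamp one at a time: hold each up and rock it, one end dipped about 30 degrees, to feel by rattle or weight whether a lock barrel is still inside, and put it away before taking the other. Lower each gently until it stands flat on its base, without dropping it, and let go: the empty tin in the bail crate, the one with something in it in the shallow tray; leave everything else on the bench where it is.

Things in the scene. Friction and masses are not known exactly. Their poses are not given: they have to be found in the camera images.
- tin_a: Shut aluminium tin, 48 mm (own x) x 84 mm (own y) x 42 mm high (z, out of the lid). Origin: centre of the underside. Starts in either place of the rack, leaning with the slope: own x uphill, y along the rack. Grip it across the 48 mm, square to its sides. Empty it weighs 0.21 to 0.29 kg, loaded 0.39 to 0.51 kg. Which tin is loaded cannot be seen and changes.
- tin_b: Shut aluminium tin, 48 mm (own x) x 84 mm (own y) x 42 mm high (z, out of the lid). Origin: centre of the underside. Starts in either place of the rack, leaning with the slope: own x uphill, y along the rack. Grip it across the 48 mm, square to its sides. Looks the same as tin_a. In one tin a brass barrel (26 mm thick, 36 long, 0.18 to 0.22 kg) rolls loose.
- rack: Fixed plywood rack, board 130 x 230 mm sloping up away from the robot at 0.55 rad. Origin: on the bench under its middle; x level, uphill; y along it. Tin places at y = +55 and -55 mm, board surface there 55 mm up. Stops 16 mm high hold each tin's low side near its ends, 54 mm free between them for a finger; a 4 x 12 mm strip parts the places.
- lamp_bar (a point): Middle of a fixed strip lamp, a bar 14 mm thick and 236 mm long over the rack along its y: 22 mm to +x of the rack's middle and 185 mm above the bench, on two 10 mm posts at y = +-113 mm that rise 62 mm to +x. It bars a gripper from straight above; lean the tool with the slope to pass on the robot's side of it.
- crate: Fixed grey plastic crate for empties, open on top: outside 150 mm (own x) x 130 mm (own y) x 45 mm high, walls and floor 4 mm. Origin: centre of the underside, on the bench. A wire bail is hinged at its far (+x) end and stands slanting over the mouth.
- bail (a joint): Angle of the crate's wire bail, rad. 0: lying level over the mouth towards the crate's -x; pi/2: upright; 2.9: end stop, folded back beyond the far (+x) end. Starts at 0.4 to 0.8. Friction holds it where it is left; about 1 N at the bar moves it.
- bail_bar (a point): Middle of the bail's cross bar: a grip sleeve 10 mm thick and 80 mm long along the crate's y. It runs on a circle of 75 mm radius about the hinge line; the two 6 mm wire arms are 75 mm either side.
- bail_hinge (a point): Middle of the bail's hinge line: 62 mm to +x of the crate's centre, 45 mm above the bench (rim height), line along the crate's y.
- tray: Fixed shallow dark steel tray for tins that still hold something: outside 150 mm (own x) x 130 mm (own y) x 22 mm high, walls and floor 4 mm. Origin: centre of the underside, on the bench. It has no bail.
- brush: Hand brush lying flat, about 200 mm long. A bystander; leave it.
- screwdriver: Screwdriver lying flat, about 200 mm long. A bystander; leave it.
- padlock: Brass padlock standing up, 24 x 42 x 62 mm high. A bystander; leave it.
- key: Single large key lying flat, 70 mm long. A bystander; leave it.
- carton: Small cardboard carton, 55 x 85 x 35 mm high. A bystander; leave it.
- oiler: Small white oil bottle standing up, 40 mm across, 90 mm high. A bystander; leave it.
- wrench: Wrench lying flat, about 180 mm long. A bystander; leave it.
Things that resemble listed ones, but are neither listed nor needed, are in the scene too. Several things have the shape of the tray; the one meant has the colours described above. Leave any blue look-alike of the tin_a alone.

How it is judged:
By the outcome, as a careful person would: the job done as asked, in the order asked, and still so for the second after the job is handed in, with the robot touching nothing.
It also fails if it takes over 72 s, if anything falls off the work surface, if the arm or the gripper's body presses on something with over 40 N, if the wrist force passes 120 N, or if a joint passes its speed limit or range.

## Working session

There is one attempt and no reset: what is moved stays moved. The work goes in short steps, Python scripts to look and compute and a tool call to move; the robot and the scene stay as the last step left them, time stands still between calls to the robot, and variables do not carry over. Pictures are saved under pics/ and viewed, at most 10 in all, crops included, and the job is handed in when it is done.

Besides the shell and the picture viewer there is one more tool, called after "Emit:" by a JSON object that holds its "name" and its "arguments", one argument or row to a line. move_arm: Moves the arm, as the interface text tells. Its arguments: {"type":"object","properties":{"increments":{"type":"array"},"grip_force":{"type":"number"}},"required":["increments"]}

```bash
mkdir -p pics; ls; cat > h.py <<'E'
import numpy as np, cv2
from station import *
def cam(n):
    c=calibration(n);R,_=cv2.Rodrigues(np.array(c["rvec"],float));return np.array(c["mtx"],float),R,np.array(c["tvec"],float).ravel()
def pts(n,depth):
    K,R,t=cam(n);v,u=np.mgrid[:384,:512]
    p=np.stack([(u-K[0,2])/K[0,0]*depth,(v-K[1,2])/K[1,1]*depth,depth],-1)
    return (p-t)@R
def save(n,im): cv2.imwrite("pics/"+n+".png",cv2.cvtColor(im,cv2.COLOR_RGB2BGR))
E
python3 - <<'E'
from h import *
print(read_state(),pinch_z)
for n in("top","side"):
    im,d=grab_frame(n);save(n+"0",im);np.savez("/tmp/"+n,im=im,d=d);K,R,t=cam(n);print(n,K[0,0],-R.T@t)
E
```

```text
pics
{'t': 0.0, 'joints': array([-7.46555815e+01,  1.49364725e+01, -7.98832220e+00,  6.71894123e+01,
       -5.67388987e-04,  9.00018960e+01]), 'joint_velocities': array([ 0.07537304,  0.09769133,  0.06606953, -0.02854013, -0.09564282,
       -0.04690229]), 'joint_torque': array([ 3.52028337e-04, -4.05675852e+01,  2.53923333e+01,  1.86632399e-02,
        1.89441434e-04,  1.14669260e-05]), 'position': array([ 0.138738  , -0.50561235,  0.23044121]), 'ee_rot': array([[ 9.64361312e-01,  2.64588305e-01, -5.37014572e-04],
       [ 2.64588850e-01, -9.64359402e-01,  1.91960980e-03],
       [-9.96874644e-06, -1.99328550e-03, -9.99998013e-01]]), 'force': array([ 0.90930696,  0.05583962, -0.06208039]), 'ft_torque': array([-0.01274819, -0.01586406, -0.02843574]), 'grasp_force': 0.0, 'gripper_width': 0.08540399971537263} 0.0187
top 379.727977276131 [ 0.47181099 -0.07182361  1.43012357]
side 398.56444803217335 [ 0.48198557 -1.0040019   0.70167468]
```

View pics/top0.png

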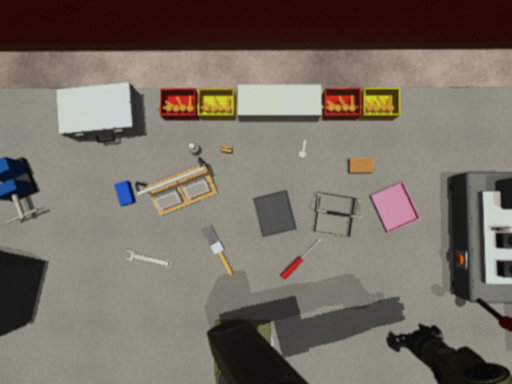

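View pics/side0.png

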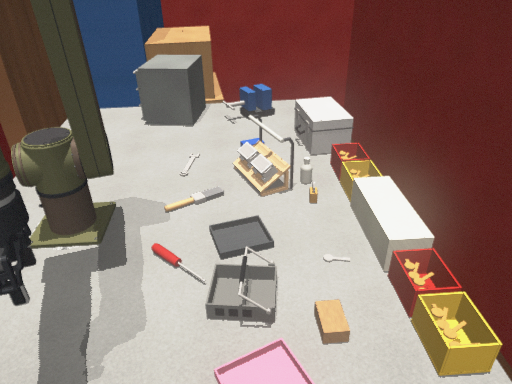

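The top view shows the rack with tins at about (170,197) and (199,186), the lamp bar above them, the dark tray at (274,213), and the crate with its bail at (335,213). A pink decoy tray is at (394,206). The side view confirms the bail is slanting over the crate mouth.

```bash
python3 - <<'E'
from h import *
D=np.load("/tmp/top.npz");im,d=D['im'],D['d'];P=pts("top",d)
hsv=cv2.cvtColor(im,cv2.COLOR_RGB2HSV)
def rect(mask,name):
    q=P[mask][:,:2].astype(np.float32);r=cv2.minAreaRect(q*1000);print(name,mask.sum(),np.round(r,1) if 0 else r, cv2.boxPoints(r).round(0).tolist(), P[mask][:,2].min().round(3),P[mask][:,2].max().round(3))
def box(u0,u1,v0,v1):
    m=np.zeros(d.shape,bool);m[v0:v1,u0:u1]=1;return m
z=P[...,2]
print("bench z",np.median(z[230:250,300:420]),np.median(z[225:245,110:190]))
rect(box(248,302,185,242)&(z>.009)&(hsv[...,2]<110),"tray")
rect(box(305,366,185,240)&(z>.03)&(z<.05),"crate rim")
rect(box(305,366,185,240)&(z>.055),"bail")
b=box(315,356,195,232)&(z>.058);ys,xs=np.nonzero(b)
for a in list(zip(xs,ys))[::3]: print(a,P[a[1],a[0]].round(3),end=' ')
print()
lamp=box(130,220,155,220)&(z>.16);rect(lamp,"lamp")
rk=box(140,222,155,220)&(z>.015)&(z<.15)&(hsv[...,1]>70)&(hsv[...,0]<30);rect(rk,"rack")
for n,bx in(("t1",(155,186,183,210)),("t2",(186,213,173,200))):
    m=box(*bx)&(z>.06)&(z<.15)&(hsv[...,1]<50);rect(m,n)
    q=P[m];c=np.median(q,0);_,s,V=np.linalg.svd(q-q.mean(0));print(n,c,V[2])
big=[cv2.resize(im[150:220,125:225],None,fx=5,fy=5,interpolation=cv2.INTER_CUBIC),cv2.resize(im[180:250,300:400],None,fx=5,fy=5,interpolation=cv2.INTER_CUBIC)]
S=np.load("/tmp/side.npz")['im'][100:200,215:335];big=[cv2.resize(im[155:225,125:225],(480,336)),cv2.resize(im[180:240,300:370],(320,274))]
c=np.zeros((600,800,3),np.uint8);c[:336,:480]=big[0];c[:274,480:]=big[1];c[336:600,:316]=cv2.resize(S,(316,264));c[336:600,320:620]=cv2.resize(np.load("/tmp/side.npz")['im'][235:325,195:297],(300,264));save("crop1",c)
E
```

```text
bench z -9.88103410202297e-06 -0.0011989958296529137
tray 216 ((496.2510986328125, -117.82780456542969), (149.8349609375, 129.4536590576172), 14.366447448730469) [[408.0, -74.0], [440.0, -199.0], [585.0, -162.0], [553.0, -37.0]] 0.009 1.43
crate rim 244 ((493.0404357910156, -339.1649169921875), (157.32334899902344, 150.28482055664062), 80.93665313720703) [[406.0, -405.0], [555.0, -429.0], [580.0, -273.0], [431.0, -250.0]] 0.03 0.05
bail 163 ((517.5838623046875, -245.59829711914062), (79.9157485961914, 350.4062805175781), 1.9092382192611694) [[472.0, -72.0], [483.0, -422.0], [563.0, -419.0], [552.0, -69.0]] 0.055 1.43
(np.int64(318), np.int64(196)) [ 0.558 -0.273  0.058] (np.int64(326), np.int64(198)) [ 0.472 -0.072  1.43 ] (np.int64(317), np.int64(200)) [ 0.543 -0.269  0.064] (np.int64(318), np.int64(201)) [ 0.54  -0.272  0.063] (np.int64(317), np.int64(203)) [ 0.532 -0.267  0.075] (np.int64(318), np.int64(204)) [ 0.529 -0.271  0.074] (np.int64(335), np.int64(205)) [ 0.472 -0.072  1.43 ] (np.int64(318), np.int64(206)) [ 0.521 -0.269  0.085] (np.int64(317), np.int64(208)) [ 0.514 -0.2
[... 1940 characters left out ...]
0.2056274414062, 224.28863525390625), (113.86825561523438, 230.2794952392578), 21.895538330078125) [[484.0, 310.0], [570.0, 96.0], [676.0, 139.0], [590.0, 352.0]] 0.016 0.098
t1 408 ((553.8818969726562, 252.27413940429688), (59.06003952026367, 120.91497039794922), 21.298114776611328) [[504.0, 298.0], [548.0, 185.0], [603.0, 207.0], [559.0, 319.0]] 0.064 0.106
t1 [0.54665658 0.26310613 0.08976767] [-0.10186995 -0.04260446  0.99388499]
t2 355 ((587.9517822265625, 165.92880249023438), (59.572879791259766, 84.90294647216797), 22.082979202270508) [[544.0, 194.0], [576.0, 115.0], [632.0, 138.0], [600.0, 216.0]] 0.062 0.106
t2 [0.58571088 0.16283727 0.08946498] [-0.16081616 -0.08099426  0.98365547]
```

View pics/crop1.png

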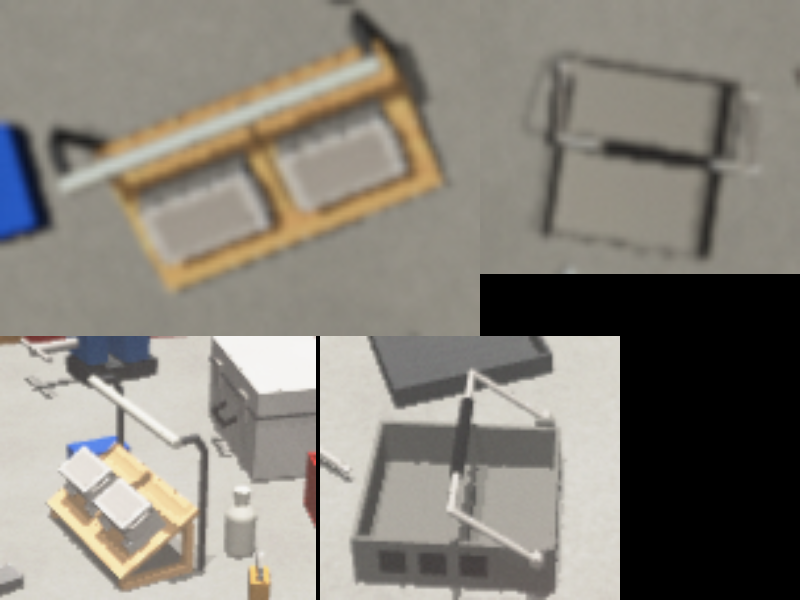

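The crop shows both tins leaning in the rack on the robot's side of the lamp, and the bail's dark sleeve across mid-mouth. Next I'll refine the rack and write a pose helper.

```bash
cat >> h.py <<'E'
from scipy.spatial.transform import Rotation as Ro
def Rz(a): return Ro.from_euler('z',a,degrees=True).as_matrix()
def down(yaw): # tool down, closing (y) along yaw direction
    c,s=np.cos(np.radians(yaw)),np.sin(np.radians(yaw)); y=np.array([c,s,0]);z=np.array([0,0,-1.]);return np.stack([np.cross(y,z),y,z],1)
def lean(yaw,a): # tool z leaned forward by a deg, y uphill
    y0=np.array([np.cos(np.radians(yaw)),np.sin(np.radians(yaw)),0]);k=np.array([0,0,1.]);a=np.radians(a)
    y=np.cos(a)*y0+np.sin(a)*k;z=np.sin(a)*y0-np.cos(a)*k;return np.stack([np.cross(y,z),y,z],1)
def delta(p,R,p0=None,R0=None):
    s=read_state();p0=s['position'] if p0 is None else p0;R0=s['ee_rot'] if R0 is None else R0
    return np.round((np.array(p)-p0),3).tolist(),np.round(Ro.from_matrix(R@R0.T).as_rotvec(degrees=True),1).tolist()
E
python3 - <<'E'
from h import *
D=np.load("/tmp/top.npz");im,d=D['im'],D['d'];P=pts("top",d);z=P[...,2];v,u=np.mgrid[:384,:512]
ok=(d>0)&(u>130)&(u<222)&(v>150)&(v<222)
q=P[ok&(z>.17)&(z<.25)];r=cv2.minAreaRect((q[:,:2]*1000).astype(np.float32));print("lamp",r,np.median(q[:,2]))
l=q[:,:2]-q[:,:2].mean(0);_,_,V=np.linalg.svd(l);print(V[0],np.degrees(np.arctan2(-V[0][0],V[0][1])))
hsv=cv2.cvtColor(im,cv2.COLOR_RGB2HSV);h=np.radians(22);up=np.array([np.cos(h),np.sin(h)]);al=np.array([-np.sin(h),np.cos(h)])
c0=np.array([.580,.224]);X=(P[...,:2]-c0)@up;Y=(P[...,:2]-c0)@al
# height above board plane, normal axis
a=.55;N=-(X)*np.sin(a)+(z-.055)*np.cos(a);U=X*np.cos(a)+(z-.055)*np.sin(a)
b=ok&(abs(N)<.006)&(hsv[...,1]>70);print("board U",np.percentile(U[b],[1,99]),"Y",np.percentile(Y[b],[1,99]),"N",np.median(N[b]))
for s in(1,-1):
    m=ok&(N>.034)&(N<.052)&(abs(Y-s*.055)<.054)&(abs(U)<.045)
    print("lid",s,m.sum(),np.percentile(U[m],[3,50,97]).round(4),np.percentile(Y[m],[3,50,97]).round(4),np.median(N[m]).round(4))
for yaw,th in((-9,.64),): pass
c=np.array([.493,-.339]);e=np.array([np.cos(np.radians(-9)),np.sin(np.radians(-9))]);H=c+.062*e
for th in(.64,1.1,1.57,2.0,2.4,2.8):
    xy=H-.075*np.cos(th)*e;print(th,xy.round(3),round(.045+.075*np.sin(th)-pinch_z,3))
print(delta([.495,-.339,.18],down(-9)),read_state()['position'])
E
```

```text
lamp ((614.1549072265625, 237.98919677734375), (47.63895797729492, 235.8724822998047), 21.566957473754883) 0.18895479616403868
[-0.37099929  0.92863315] 21.77725909541452
board U [-0.06550212  0.06388315] Y [-0.11413262  0.11322208] N -9.755424496701165e-05
lid 1 319 [-0.0242  0.0003  0.0218] [0.0133 0.0545 0.0955] 0.0418
lid -1 319 [-0.0245 -0.0004  0.0219] [-0.096  -0.0554 -0.0157] 0.042
0.64 [ 0.495 -0.339] 0.071
1.1 [ 0.521 -0.343] 0.093
1.57 [ 0.554 -0.349] 0.101
2.0 [ 0.585 -0.354] 0.094
2.4 [ 0.609 -0.357] 0.077
2.8 [ 0.624 -0.36 ] 0.051
([0.356, 0.167, -0.051], [-0.1, -0.1, 65.7]) [ 0.13876439 -0.50569912  0.23055545]
```

Emit:
{"name": "move_arm", "arguments": {
  "increments": [
    {"delta_pos": [0.12, 0.06, 0], "turn": [0, 0, 10], "jaw": 0.6},
    {"delta_pos": [0.24, 0.12, -0.02], "turn": [0, 0, 20], "jaw": 0.6},
    {"delta_pos": [0.356, 0.167, -0.05], "turn": [0, 0, 65.7], "jaw": 0.6},
    {"delta_pos": [0.356, 0.167, -0.05], "turn": [0, 0, 65.7], "jaw": 0.6},
    {"delta_pos": [0.356, 0.167, -0.05], "turn": [0, 0, 65.7], "jaw": 0.6},
    {"delta_pos": [0.356, 0.167, -0.05], "turn": [0, 0, 65.7], "jaw": 0.6},
    {"delta_pos": [0.356, 0.167, -0.05], "turn": [0, 0, 65.7], "jaw": 0.6},
    {"delta_pos": [0.356, 0.167, -0.05], "turn": [0, 0, 65.7], "jaw": 0.6},
    {"delta_pos": [0.356, 0.167, -0.05], "turn": [0, 0, 65.7], "jaw": 0.6},
    {"delta_pos": [0.356, 0.167, -0.05], "turn": [0, 0, 65.7], "jaw": 0.6}
  ]
}}

```text
t: 1.35
position: [0.4936, -0.3402, 0.1818]
ee_rot: [[0.158, 0.987, -0.0], [0.987, -0.158, -0.0], [-0.0, -0.0, -1.0]]
force: [-1.2, 0.3, -0.1]
gripper_width: 0.0512
grasp_force: 0.0
```

```bash
python3 - <<'E'
from h import *
s=read_state();print(s['t'],s['position'],s['joints'].round(1),s['force'])
im,d=grab_frame("wrist");P=pts("wrist",d);save("w1",im)
m=(d>0)&(P[...,2]>.075)&(P[...,2]<.11)&(np.hypot(P[...,0]-.495,P[...,1]+.339)<.06)
q=P[m];print(len(q),np.median(q,0),np.ptp(q,0))
print(delta([.495,-.339,.071],down(-9)))
E
```

```text
1.35 [ 0.4935823  -0.34020983  0.18175259] [-34.6  23.5  -2.6  63.9  -0.   64.5] [-1.19566842  0.28466358 -0.14568353]
1883 [ 0.4950303  -0.33369282  0.09521549] [0.02375305 0.11858521 0.00974345]
([0.001, 0.001, -0.111], [0.0, 0.0, 0.1])
```

View pics/w1.png

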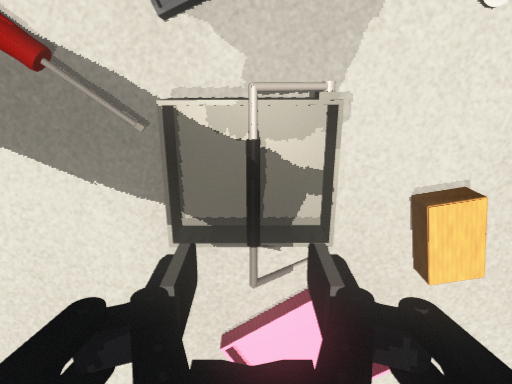

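The wrist view shows the bail bar at column 253, midway between the fingers (about 180 and 325). I'll descend and grip it.

Emit:
{"name": "move_arm", "arguments": {
  "increments": [
    {"delta_pos": [0.001, 0.001, -0.04], "turn": [0, 0, 0], "jaw": 0.6},
    {"delta_pos": [0.001, 0.001, -0.08], "turn": [0, 0, 0], "jaw": 0.6},
    {"delta_pos": [0.001, 0.001, -0.111], "turn": [0, 0, 0], "jaw": 0.6},
    {"delta_pos": [0.001, 0.001, -0.111], "turn": [0, 0, 0], "jaw": 0.4},
    {"delta_pos": [0.001, 0.001, -0.111], "turn": [0, 0, 0], "jaw": 0.0},
    {"delta_pos": [0.001, 0.001, -0.111], "turn": [0, 0, 0], "jaw": 0.0},
    {"delta_pos": [0.001, 0.001, -0.111], "turn": [0, 0, 0], "jaw": 0.0},
    {"delta_pos": [0.001, 0.001, -0.111], "turn": [0, 0, 0], "jaw": 0.0},
    {"delta_pos": [0.001, 0.001, -0.111], "turn": [0, 0, 0], "jaw": 0.0}
  ],
  "grip_force": 20
}}

```text
t: 2.52
position: [0.4948, -0.339, 0.0721]
ee_rot: [[0.157, 0.988, -0.001], [0.988, -0.157, -0.002], [-0.002, -0.001, -1.0]]
force: [-5.3, -0.9, 3.3]
gripper_width: 0.0092
grasp_force: 21.5
```

```bash
python3 - <<'E'
from h import *
s=read_state();p=s['position'];print(s['t'],p,s['force'],s['gripper_width'])
e=np.array([np.cos(np.radians(-9)),np.sin(np.radians(-9)),0]);k=np.array([0,0,1.]);f=lambda t:.075*(-np.cos(t)*e+np.sin(t)*k)
for t in np.arange(.64,2.81,.24): print(round(t,2),(f(t)-f(.64)).round(3).tolist())
E
```

```text
2.525 [ 0.49478691 -0.33901939  0.07206087] [-5.34660958 -0.87854117  3.34005016] 0.009162759419696541
0.64 [0.0, 0.0, 0.0]
0.88 [0.012, -0.002, 0.013]
1.12 [0.027, -0.004, 0.023]
1.36 [0.044, -0.007, 0.029]
1.6 [0.062, -0.01, 0.03]
1.84 [0.079, -0.013, 0.028]
2.08 [0.096, -0.015, 0.021]
2.32 [0.11, -0.017, 0.01]
2.56 [0.121, -0.019, -0.004]
2.8 [0.129, -0.02, -0.02]
```

Emit:
{"name": "move_arm", "arguments": {
  "increments": [
    {"delta_pos": [0.006, -0.001, 0.007], "turn": [0, 0, 0], "jaw": 0.0},
    {"delta_pos": [0.012, -0.002, 0.013], "turn": [0, 0, 0], "jaw": 0.0},
    {"delta_pos": [0.019, -0.003, 0.018], "turn": [0, 0, 0], "jaw": 0.0},
    {"delta_pos": [0.027, -0.004, 0.023], "turn": [0, 0, 0], "jaw": 0.0},
    {"delta_pos": [0.035, -0.005, 0.026], "turn": [0, 0, 0], "jaw": 0.0},
    {"delta_pos": [0.044, -0.007, 0.029], "turn": [0, 0, 0], "jaw": 0.0},
    {"delta_pos": [0.053, -0.008, 0.03], "turn": [0, 0, 0], "jaw": 0.0},
    {"delta_pos": [0.062, -0.01, 0.03], "turn": [0, 0, 0], "jaw": 0.0},
    {"delta_pos": [0.071, -0.011, 0.029], "turn": [0, 0, 0], "jaw": 0.0},
    {"delta_pos": [0.079, -0.013, 0.028], "turn": [0, 0, 0], "jaw": 0.0},
    {"delta_pos": [0.088, -0.014, 0.025], "turn": [0, 0, 0], "jaw": 0.0},
    {"delta_pos": [0.096, -0.015, 0.021], "turn": [0, 0, 0], "jaw": 0.0},
    {"delta_pos": [0.103, -0.016, 0.016], "turn": [0, 0, 0], "jaw": 0.0},
    {"delta_pos": [0.11, -0.017, 0.01], "turn": [0, 0, 0], "jaw": 0.0},
    {"delta_pos": [0.116, -0.018, 0.003], "turn": [0, 0, 0], "jaw": 0.0},
    {"delta_pos": [0.121, -0.019, -0.004], "turn": [0, 0, 0], "jaw": 0.0},
    {"delta_pos": [0.126, -0.02, -0.013], "turn": [0, 0, 0], "jaw": 0.0},
    {"delta_pos": [0.128, -0.02, -0.018], "turn": [0, 0, 0], "jaw": 0.0},
    {"delta_pos": [0.128, -0.02, -0.018], "turn": [0, 0, 0], "jaw": 0.0}
  ]
}}

```text
t: 4.9
position: [0.624, -0.3582, 0.0516]
ee_rot: [[0.156, 0.988, -0.0], [0.988, -0.156, 0.0], [0.0, -0.0, -1.0]]
force: [-0.8, -4.6, -0.1]
gripper_width: 0.0093
grasp_force: 20.8
```

```bash
python3 - <<'E'
from h import *
R=lean(22,np.degrees(.55));n=-R[:,2];b=np.array([.6006,.173,.055])
for k in(.16,.01): print(delta(b+k*n,R),b+k*n)
print(delta([.47,-.02,.28],R))
E
```

```text
([-0.101, 0.5, 0.14], [3.6, -31.7, 30.2]) [0.52305965 0.14167167 0.19140392]
([-0.028, 0.529, 0.012], [3.6, -31.7, 30.2]) [0.59575373 0.17104198 0.06352525]
([-0.154, 0.338, 0.228], [3.6, -31.7, 30.2])
```

Emit:
{"name": "move_arm", "arguments": {
  "increments": [
    {"delta_pos": [0, 0, 0], "turn": [0, 0, 0], "jaw": 0.4},
    {"delta_pos": [0, 0, 0], "turn": [0, 0, 0], "jaw": 0.4},
    {"delta_pos": [0, 0, 0.03], "turn": [0, 0, 0], "jaw": 0.4},
    {"delta_pos": [0, 0, 0.08], "turn": [0, 0, 0], "jaw": 0.4},
    {"delta_pos": [0, 0.01, 0.14], "turn": [0, 0, 0], "jaw": 1},
    {"delta_pos": [-0.03, 0.05, 0.2], "turn": [0, 0, 0], "jaw": 1},
    {"delta_pos": [-0.06, 0.1, 0.23], "turn": [0.8, -7, 7], "jaw": 1},
    {"delta_pos": [-0.1, 0.15, 0.23], "turn": [1.5, -14, 14], "jaw": 1},
    {"delta_pos": [-0.13, 0.2, 0.23], "turn": [2.4, -21, 20], "jaw": 1},
    {"delta_pos": [-0.15, 0.25, 0.23], "turn": [3.6, -31.7, 30.2], "jaw": 1},
    {"delta_pos": [-0.154, 0.3, 0.228], "turn": [3.6, -31.7, 30.2], "jaw": 1},
    {"delta_pos": [-0.154, 0.34, 0.22], "turn": [3.6, -31.7, 30.2], "jaw": 1},
    {"delta_pos": [-0.14, 0.39, 0.2], "turn": [3.6, -31.7, 30.2], "jaw": 1},
    {"delta_pos": [-0.12, 0.44, 0.17], "turn": [3.6, -31.7, 30.2], "jaw": 1},
    {"delta_pos": [-0.101, 0.5, 0.14], "turn": [3.6, -31.7, 30.2], "jaw": 1},
    {"delta_pos": [-0.101, 0.5, 0.14], "turn": [3.6, -31.7, 30.2], "jaw": 1},
    {"delta_pos": [-0.101, 0.5, 0.14], "turn": [3.6, -31.7, 30.2], "jaw": 1}
  ]
}}

```text
t: 7.02
position: [0.5222, 0.1424, 0.192]
ee_rot: [[-0.377, 0.79, 0.483], [0.926, 0.322, 0.196], [-0.0, 0.522, -0.853]]
force: [-0.3, 0.6, 0.2]
gripper_width: 0.0855
grasp_force: 0.0
```

```bash
python3 - <<'E'
from h import *
s=read_state();print(s['t'],s['position'],s['joints'].round(1),s['force'])
R=lean(22,np.degrees(.55));n=-R[:,2];b=np.array([.6006,.173,.055])
print(delta(b+.01*n,R),(-.15*n).round(3))
im,d=grab_frame("wrist");im2,d2=grab_frame("side");save("w2",np.hstack([cv2.resize(im,(400,300)),cv2.resize(im2,(400,300))]))
E
```

```text
7.025 [0.52215866 0.14239654 0.19197157] [ 12.2  -1.2 -43.8  16.4   5.2  81.5] [-0.29531958  0.55725224  0.17440256]
([0.074, 0.029, -0.128], [0.0, -0.0, -0.1]) [ 0.073  0.029 -0.128]
```

View pics/w2.png

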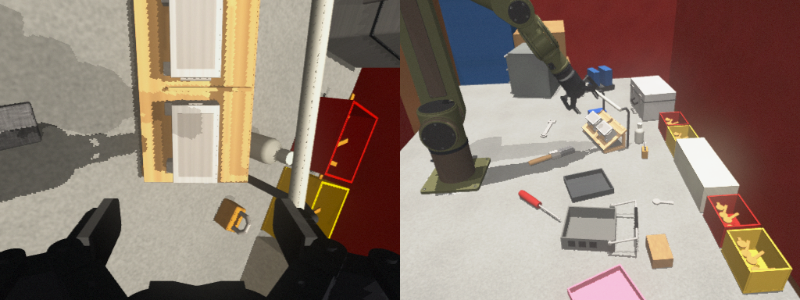

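The bail is folded over the far side. In the wrist view the tin (column 195) is centred between the fingers (about 198) and the lamp is well clear. I'll descend along the normal.

Emit:
{"name": "move_arm", "arguments": {
  "increments": [
    {"delta_pos": [0.014, 0.006, -0.026], "turn": [0, 0, 0], "jaw": 1},
    {"delta_pos": [0.029, 0.012, -0.051], "turn": [0, 0, 0], "jaw": 1},
    {"delta_pos": [0.044, 0.017, -0.077], "turn": [0, 0, 0], "jaw": 1},
    {"delta_pos": [0.059, 0.023, -0.102], "turn": [0, 0, 0], "jaw": 1},
    {"delta_pos": [0.066, 0.026, -0.115], "turn": [0, 0, 0], "jaw": 1},
    {"delta_pos": [0.073, 0.029, -0.128], "turn": [0, 0, 0], "jaw": 1},
    {"delta_pos": [0.073, 0.029, -0.128], "turn": [0, 0, 0], "jaw": 1},
    {"delta_pos": [0.073, 0.029, -0.128], "turn": [0, 0, 0], "jaw": 0.3},
    {"delta_pos": [0.073, 0.029, -0.128], "turn": [0, 0, 0], "jaw": 0.3},
    {"delta_pos": [0.073, 0.029, -0.128], "turn": [0, 0, 0], "jaw": 0.3},
    {"delta_pos": [0.073, 0.029, -0.128], "turn": [0, 0, 0], "jaw": 0.3},
    {"delta_pos": [0.073, 0.029, -0.128], "turn": [0, 0, 0], "jaw": 0.3}
  ],
  "grip_force": 40
}}

```text
t: 8.62
position: [0.5946, 0.1702, 0.0643]
ee_rot: [[-0.375, 0.791, 0.484], [0.927, 0.32, 0.195], [-0.001, 0.522, -0.853]]
force: [-5.6, -2.7, 5.3]
gripper_width: 0.0475
grasp_force: 42.7
```

Emit:
{"name": "move_arm", "arguments": {
  "increments": [
    {"delta_pos": [-0.007, -0.003, 0.013], "turn": [0, 0, 0], "jaw": 0.3},
    {"delta_pos": [-0.02, -0.008, 0.034], "turn": [0, 0, 0], "jaw": 0.3},
    {"delta_pos": [-0.034, -0.014, 0.06], "turn": [0, 0, 0], "jaw": 0.3},
    {"delta_pos": [-0.05, -0.02, 0.088], "turn": [0, 0, 0], "jaw": 0.3},
    {"delta_pos": [-0.073, -0.029, 0.128], "turn": [0, 0, 0], "jaw": 0.3},
    {"delta_pos": [-0.1, -0.05, 0.17], "turn": [0, 0, 0], "jaw": 0.3},
    {"delta_pos": [-0.12, -0.08, 0.2], "turn": [-2.4, 5.8, 0], "jaw": 0.3},
    {"delta_pos": [-0.125, -0.11, 0.22], "turn": [-4.7, 11.7, 0], "jaw": 0.3},
    {"delta_pos": [-0.125, -0.14, 0.22], "turn": [-7, 17.5, 0], "jaw": 0.3},
    {"delta_pos": [-0.125, -0.16, 0.22], "turn": [-9.4, 23.4, 0], "jaw": 0.3},
    {"delta_pos": [-0.125, -0.16, 0.22], "turn": [-11.8, 29.2, 0], "jaw": 0.3},
    {"delta_pos": [-0.125, -0.16, 0.22], "turn": [-11.8, 29.2, 0], "jaw": 0.3},
    {"delta_pos": [-0.125, -0.16, 0.22], "turn": [-11.8, 29.2, 0], "jaw": 0.3},
    {"delta_pos": [-0.125, -0.16, 0.22], "turn": [-11.8, 29.2, 0], "jaw": 0.3},
    {"delta_pos": [-0.125, -0.16, 0.22], "turn": [-11.8, 29.2, 0], "jaw": 0.3}
  ]
}}

```text
t: 10.5
position: [0.4701, 0.0107, 0.2847]
ee_rot: [[-0.375, 0.927, 0.002], [0.927, 0.375, 0.0], [-0.001, 0.002, -1.0]]
force: [-0.5, -0.1, -5.1]
gripper_width: 0.0472
grasp_force: 45.1
```

```bash
python3 - <<'E'
from h import *
s=read_state();print(s['t'],s['position'],s['joints'].round(1),s['force'],s['ft_torque'],s['gripper_width'])
print(s['ee_rot'].round(3))
E
```

```text
10.5 [0.4701259  0.01069819 0.28473752] [ 1.3  8.4 -8.4 73.1  0.  69.3] [-0.49978143 -0.07837676 -5.10275504] [ 0.00149029 -0.00716478  0.07518561] 0.04723736520613075
[[-0.375  0.927  0.002]
 [ 0.927  0.375  0.   ]
 [-0.001  0.002 -1.   ]]
```

Emit:
{"name": "move_arm", "arguments": {
  "increments": [
    {"delta_pos": [0, 0, 0], "turn": [5.6, 2.2, 0], "jaw": 0.3},
    {"delta_pos": [0, 0, 0], "turn": [11.1, 4.5, 0], "jaw": 0.3},
    {"delta_pos": [0, 0, 0], "turn": [16.7, 6.7, 0], "jaw": 0.3},
    {"delta_pos": [0, 0, 0], "turn": [22.2, 9, 0], "jaw": 0.3},
    {"delta_pos": [0, 0, 0], "turn": [28.3, 11.4, 0], "jaw": 0.3},
    {"delta_pos": [0, 0, 0], "turn": [28.3, 11.4, 0], "jaw": 0.3},
    {"delta_pos": [0, 0, 0], "turn": [28.3, 11.4, 0], "jaw": 0.3},
    {"delta_pos": [0, 0, 0], "turn": [28.3, 11.4, 0], "jaw": 0.3},
    {"delta_pos": [0, 0, 0], "turn": [28.3, 11.4, 0], "jaw": 0.3},
    {"delta_pos": [0, 0, 0], "turn": [28.3, 11.4, 0], "jaw": 0.3}
  ]
}}

```text
t: 11.75
position: [0.4708, 0.0111, 0.2847]
ee_rot: [[-0.325, 0.927, -0.189], [0.799, 0.376, 0.47], [0.507, 0.002, -0.862]]
force: [-0.0, -0.8, -4.7]
gripper_width: 0.0472
grasp_force: 45.4
```

```bash
python3 - <<'E'
from h import *
s=read_state();print(s['t'],s['position'],s['joints'].round(1),s['force'],s['ft_torque'],s['gripper_width'])
print(s['ee_rot'].round(3))
E
```

```text
11.75 [0.47082012 0.01109711 0.28471537] [-14.7  21.2   1.7  89.8  24.   49. ] [-0.01035886 -0.82533896 -4.70438332] [-0.8274364  -0.29900418 -0.00765228] 0.0472377454677494
[[-0.325  0.927 -0.189]
 [ 0.799  0.376  0.47 ]
 [ 0.507  0.002 -0.862]]
```

Emit:
{"name": "move_arm", "arguments": {
  "increments": [
    {"delta_pos": [0, 0, 0], "turn": [-5.6, -2.2, 0], "jaw": 0.3},
    {"delta_pos": [0, 0, 0], "turn": [-11.1, -4.5, 0], "jaw": 0.3},
    {"delta_pos": [0, 0, 0], "turn": [-16.7, -6.7, 0], "jaw": 0.3},
    {"delta_pos": [0, 0, 0], "turn": [-22.2, -9, 0], "jaw": 0.3},
    {"delta_pos": [0, 0, 0], "turn": [-28.3, -11.4, 0], "jaw": 0.3},
    {"delta_pos": [0, 0, 0], "turn": [-34, -13.7, 0], "jaw": 0.3},
    {"delta_pos": [0, 0, 0], "turn": [-39.6, -16, 0], "jaw": 0.3},
    {"delta_pos": [0, 0, 0], "turn": [-45, -18.2, 0], "jaw": 0.3},
    {"delta_pos": [0, 0, 0], "turn": [-51, -20.6, 0], "jaw": 0.3},
    {"delta_pos": [0, 0, 0], "turn": [-56.6, -22.8, 0], "jaw": 0.3},
    {"delta_pos": [0, 0, 0], "turn": [-56.6, -22.8, 0], "jaw": 0.3},
    {"delta_pos": [0, 0, 0], "turn": [-56.6, -22.8, 0], "jaw": 0.3},
    {"delta_pos": [0, 0, 0], "turn": [-56.6, -22.8, 0], "jaw": 0.3},
    {"delta_pos": [0, 0, 0], "turn": [-56.6, -22.8, 0], "jaw": 0.3}
  ]
}}

```text
t: 13.5
position: [0.4711, 0.0102, 0.2846]
ee_rot: [[-0.322, 0.927, 0.19], [0.799, 0.374, -0.47], [-0.507, 0.0, -0.862]]
force: [-1.0, -1.3, -4.9]
gripper_width: 0.0473
grasp_force: 46.4
```

```bash
python3 - <<'E'
from h import *
s=read_state();print(s['t'],s['position'],s['joints'].round(1),s['force'],s['ft_torque'],s['gripper_width'])
print(s['ee_rot'].round(3))
for c,y,n in(([.496,-.118],14.4,'tray'),([.493,-.339],-9,'crate')): print(n,delta(c+[.15],down(y)))
E
```

```text
13.5 [0.47112211 0.0102144  0.28462304] [ 21.4   6.3 -17.5  65.9 -30.5  89.4] [-0.98116452 -1.28980623 -4.90459685] [0.81945791 0.37553189 0.00685904] 0.047268752892853046
[[-0.322  0.927  0.19 ]
 [ 0.799  0.374 -0.47 ]
 [-0.507  0.    -0.862]]
tray ([0.025, -0.128, -0.135], [29.0, 9.5, -7.4])
crate ([0.022, -0.349, -0.135], [30.7, 3.5, -30.2])
```

Both readings are about 4.9 N, so this tin weighs roughly 0.5 kg. It is the loaded one and goes in the tray.

Emit:
{"name": "move_arm", "arguments": {
  "increments": [
    {"delta_pos": [0.005, -0.02, -0.01], "turn": [5, 1.6, -1.2], "jaw": 0.3},
    {"delta_pos": [0.01, -0.04, -0.02], "turn": [10, 3.2, -2.5], "jaw": 0.3},
    {"delta_pos": [0.014, -0.065, -0.04], "turn": [15, 4.8, -3.8], "jaw": 0.3},
    {"delta_pos": [0.018, -0.09, -0.06], "turn": [20, 6.4, -5], "jaw": 0.3},
    {"delta_pos": [0.022, -0.11, -0.08], "turn": [25, 8, -6.2], "jaw": 0.3},
    {"delta_pos": [0.025, -0.128, -0.11], "turn": [29, 9.5, -7.4], "jaw": 0.3},
    {"delta_pos": [0.025, -0.128, -0.14], "turn": [29, 9.5, -7.4], "jaw": 0.3},
    {"delta_pos": [0.025, -0.128, -0.17], "turn": [29, 9.5, -7.4], "jaw": 0.3},
    {"delta_pos": [0.025, -0.128, -0.2], "turn": [29, 9.5, -7.4], "jaw": 0.3},
    {"delta_pos": [0.025, -0.128, -0.225], "turn": [29, 9.5, -7.4], "jaw": 0.3},
    {"delta_pos": [0.025, -0.128, -0.245], "turn": [29, 9.5, -7.4], "jaw": 0.3},
    {"delta_pos": [0.025, -0.128, -0.255], "turn": [29, 9.5, -7.4], "jaw": 0.3},
    {"delta_pos": [0.025, -0.128, -0.26], "turn": [29, 9.5, -7.4], "jaw": 0.3},
    {"delta_pos": [0.025, -0.128, -0.26], "turn": [29, 9.5, -7.4], "jaw": 0.3}
  ]
}}

```text
t: 15.25
position: [0.4963, -0.1176, 0.0246]
ee_rot: [[-0.25, 0.968, 0.001], [0.968, 0.25, -0.001], [-0.001, 0.001, -1.0]]
force: [-0.4, -0.1, -4.9]
gripper_width: 0.0474
grasp_force: 46.3
```

```bash
python3 - <<'E'
from h import *
s=read_state();print(s['t'],s['position'],s['force'],s['ft_torque'],s['gripper_width'])
print(delta([.496,-.118,.0154],down(14.4)))
im,d=grab_frame("side");save("s3",cv2.resize(im[150:310,150:330],(675,600),interpolation=cv2.INTER_CUBIC))
E
```

```text
15.25 [ 0.49626595 -0.11759295  0.02459733] [-0.41730479 -0.10283244 -4.88907494] [-0.05978805 -0.01261906  0.01683772] 0.047392454051662584
([-0.0, -0.0, -0.009], [0.0, 0.1, -0.0])
```

View pics/s3.png

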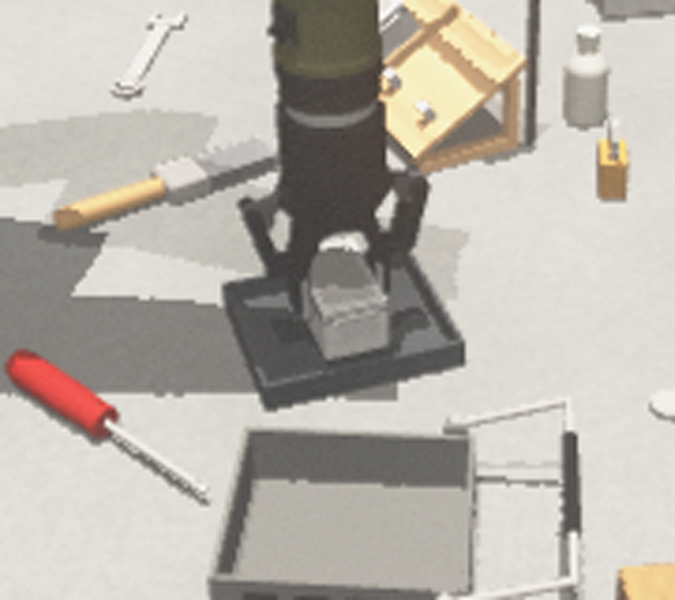

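The view shows the tin level just inside the tray, with the bail down on the far side. I'll lower it gently.

Emit:
{"name": "move_arm", "arguments": {
  "increments": [
    {"delta_pos": [0, 0, -0.003], "turn": [0, 0, 0], "jaw": 0.3},
    {"delta_pos": [0, 0, -0.005], "turn": [0, 0, 0], "jaw": 0.3},
    {"delta_pos": [0, 0, -0.007], "turn": [0, 0, 0], "jaw": 0.3},
    {"delta_pos": [0, 0, -0.008], "turn": [0, 0, 0], "jaw": 0.3},
    {"delta_pos": [0, 0, -0.008], "turn": [0, 0, 0], "jaw": 0.3}
  ]
}}

```text
t: 15.92
position: [0.4958, -0.1173, 0.0162]
ee_rot: [[-0.25, 0.968, 0.0], [0.968, 0.25, -0.0], [-0.0, 0.0, -1.0]]
force: [0.5, 0.1, -5.2]
gripper_width: 0.0476
grasp_force: 46.4
```

Emit:
{"name": "move_arm", "arguments": {
  "increments": [
    {"delta_pos": [0, 0, -0.001], "turn": [0, 0, 0], "jaw": 0.3},
    {"delta_pos": [0, 0, -0.001], "turn": [0, 0, 0], "jaw": 0.3}
  ]
}}

```text
t: 16.18
position: [0.4959, -0.1173, 0.0153]
ee_rot: [[-0.25, 0.968, 0.001], [0.968, 0.25, -0.0], [-0.0, 0.001, -1.0]]
force: [-0.1, 0.3, -5.0]
gripper_width: 0.0474
grasp_force: 46.4
```

Emit:
{"name": "move_arm", "arguments": {
  "increments": [
    {"delta_pos": [0, 0, -0.001], "turn": [0, 0, 0], "jaw": 0.3},
    {"delta_pos": [0, 0, -0.001], "turn": [0, 0, 0], "jaw": 0.3}
  ]
}}

```text
t: 16.42
position: [0.4961, -0.1174, 0.0146]
ee_rot: [[-0.25, 0.968, 0.001], [0.968, 0.25, -0.001], [-0.001, 0.001, -1.0]]
force: [-1.0, -1.0, -0.9]
gripper_width: 0.0472
grasp_force: 46.8
```

Contact: the weight is mostly on the tray. I'll press 0.5 mm more, release and retreat, then plan the second approach.

Emit:
{"name": "move_arm", "arguments": {
  "increments": [
    {"delta_pos": [0, 0, -0.0005], "turn": [0, 0, 0], "jaw": 0.3},
    {"delta_pos": [0, 0, -0.0005], "turn": [0, 0, 0], "jaw": 0.62},
    {"delta_pos": [0, 0, -0.0005], "turn": [0, 0, 0], "jaw": 0.72},
    {"delta_pos": [0, 0, -0.0005], "turn": [0, 0, 0], "jaw": 0.78},
    {"delta_pos": [0, 0, -0.0005], "turn": [0, 0, 0], "jaw": 0.78},
    {"delta_pos": [0, 0, 0.02], "turn": [0, 0, 0], "jaw": 0.78},
    {"delta_pos": [0, 0, 0.06], "turn": [0, 0, 0], "jaw": 0.78},
    {"delta_pos": [0, 0, 0.12], "turn": [0, 0, 0], "jaw": 1},
    {"delta_pos": [-0.02, 0.03, 0.18], "turn": [0, 0, 0], "jaw": 1},
    {"delta_pos": [-0.04, 0.06, 0.22], "turn": [0, 0, 0], "jaw": 1},
    {"delta_pos": [-0.04, 0.06, 0.22], "turn": [0, 0, 0], "jaw": 1}
  ]
}}

```text
t: 17.8
position: [0.4569, -0.0561, 0.2383]
ee_rot: [[-0.252, 0.968, 0.008], [0.968, 0.252, -0.001], [-0.003, 0.007, -1.0]]
force: [1.1, -0.9, -0.6]
gripper_width: 0.0852
grasp_force: 0.0
```

```bash
python3 - <<'E'
from h import *
s=read_state();print(s['t'],s['position'],s['force'],s['gripper_width'])
R=lean(22,np.degrees(.55));n=-R[:,2];b=np.array([.5594,.275,.055])
print(delta(b+.16*n,R))
im,d=grab_frame("wrist");save("w4",im)
P=pts("wrist",d);m=(d>0)&(P[...,2]>.038)&(P[...,2]<.056)&(np.hypot(P[...,0]-.496,P[...,1]+.118)<.07)
q=P[m];print(m.sum(),np.median(q,0),q[:,2].min(),q[:,2].max(),cv2.minAreaRect((q[:,:2]*1000).astype(np.float32)))
E
```

```text
17.8 [ 0.45690774 -0.05608295  0.23830222] [ 1.13303731 -0.85008746 -0.55025099] 0.08523621092966226
([0.025, 0.3, -0.047], [9.9, -29.5, 7.3])
3320 [ 0.49345394 -0.11305096  0.04526088] 0.03801156002667904 0.048612665733848155 ((494.5385437011719, -115.90476989746094), (47.907527923583984, 86.34727478027344), 14.409785270690918)
```

The first tin stands flat in the tray, lid at 45 mm and a 48x86 mm footprint. On to the second tin.

Emit:
{"name": "move_arm", "arguments": {
  "increments": [
    {"delta_pos": [-0.02, 0.04, 0.01], "turn": [2, -6, 1.5], "jaw": 1},
    {"delta_pos": [-0.03, 0.08, 0.01], "turn": [4, -12, 3], "jaw": 1},
    {"delta_pos": [-0.03, 0.13, 0.01], "turn": [6, -18, 4.4], "jaw": 1},
    {"delta_pos": [-0.03, 0.18, 0], "turn": [8, -24, 6], "jaw": 1},
    {"delta_pos": [-0.02, 0.22, -0.01], "turn": [9.9, -29.5, 7.3], "jaw": 1},
    {"delta_pos": [0, 0.26, -0.03], "turn": [9.9, -29.5, 7.3], "jaw": 1},
    {"delta_pos": [0.025, 0.3, -0.047], "turn": [9.9, -29.5, 7.3], "jaw": 1},
    {"delta_pos": [0.025, 0.3, -0.047], "turn": [9.9, -29.5, 7.3], "jaw": 1},
    {"delta_pos": [0.025, 0.3, -0.047], "turn": [9.9, -29.5, 7.3], "jaw": 1}
  ]
}}

```text
t: 18.98
position: [0.4799, 0.2417, 0.1853]
ee_rot: [[-0.374, 0.796, 0.476], [0.927, 0.32, 0.193], [0.002, 0.514, -0.858]]
force: [0.2, -0.1, -0.4]
gripper_width: 0.0854
grasp_force: 0.0
```

```bash
python3 - <<'E'
from h import *
s=read_state();print(s['t'],s['position'],s['joints'].round(1),s['force'])
R=lean(22,np.degrees(.55));n=-R[:,2];b=np.array([.5594,.275,.055])
print(delta(b+.01*n,R))
im,d=grab_frame("wrist");P=pts("wrist",d)-b;N=P@n;U=P@R[:,1];Y=P@np.array([-.3746,.9272,0])
m=(d>0)&(N>.034)&(N<.052)&(abs(U)<.045)&(abs(Y)<.054);print("lid",m.sum(),np.percentile(U[m],[3,50,97]),np.percentile(Y[m],[3,50,97]),np.median(N[m]))
E
```

```text
18.975 [0.47994843 0.24169424 0.18528496] [ 28.8  -1.  -44.4  15.9  -3.4  95.9] [ 0.1752426  -0.11076049 -0.44795049]
([0.075, 0.031, -0.122], [0.1, -0.6, 0.0])
lid 6310 [-0.02319797 -0.00059713  0.0217576 ] [-0.03782537  0.00507279  0.04244289] 0.04456832521916193
```

Emit:
{"name": "move_arm", "arguments": {
  "increments": [
    {"delta_pos": [0.015, 0.006, -0.024], "turn": [0, -0.6, 0], "jaw": 1},
    {"delta_pos": [0.03, 0.012, -0.049], "turn": [0, -0.6, 0], "jaw": 1},
    {"delta_pos": [0.045, 0.018, -0.073], "turn": [0, -0.6, 0], "jaw": 1},
    {"delta_pos": [0.06, 0.025, -0.098], "turn": [0, -0.6, 0], "jaw": 1},
    {"delta_pos": [0.068, 0.028, -0.111], "turn": [0, -0.6, 0], "jaw": 1},
    {"delta_pos": [0.074, 0.032, -0.121], "turn": [0, -0.6, 0], "jaw": 1},
    {"delta_pos": [0.074, 0.032, -0.121], "turn": [0, -0.6, 0], "jaw": 1},
    {"delta_pos": [0.074, 0.032, -0.121], "turn": [0, -0.6, 0], "jaw": 0.3},
    {"delta_pos": [0.074, 0.032, -0.121], "turn": [0, -0.6, 0], "jaw": 0.3},
    {"delta_pos": [0.074, 0.032, -0.121], "turn": [0, -0.6, 0], "jaw": 0.3},
    {"delta_pos": [0.074, 0.032, -0.121], "turn": [0, -0.6, 0], "jaw": 0.3},
    {"delta_pos": [0.074, 0.032, -0.121], "turn": [0, -0.6, 0], "jaw": 0.3}
  ]
}}

```text
t: 20.52
position: [0.5536, 0.2743, 0.0663]
ee_rot: [[-0.375, 0.789, 0.486], [0.927, 0.32, 0.195], [-0.001, 0.524, -0.852]]
force: [-6.2, -2.0, 5.5]
gripper_width: 0.047
grasp_force: 42.0
```

Emit:
{"name": "move_arm", "arguments": {
  "increments": [
    {"delta_pos": [-0.007, -0.003, 0.013], "turn": [0, 0, 0], "jaw": 0.3},
    {"delta_pos": [-0.02, -0.008, 0.034], "turn": [0, 0, 0], "jaw": 0.3},
    {"delta_pos": [-0.034, -0.014, 0.06], "turn": [0, 0, 0], "jaw": 0.3},
    {"delta_pos": [-0.05, -0.02, 0.088], "turn": [0, 0, 0], "jaw": 0.3},
    {"delta_pos": [-0.073, -0.029, 0.128], "turn": [0, 0, 0], "jaw": 0.3},
    {"delta_pos": [-0.1, -0.05, 0.17], "turn": [0, 0, 0], "jaw": 0.3},
    {"delta_pos": [-0.12, -0.09, 0.2], "turn": [-2.4, 5.8, 0], "jaw": 0.3},
    {"delta_pos": [-0.115, -0.13, 0.22], "turn": [-4.7, 11.7, 0], "jaw": 0.3},
    {"delta_pos": [-0.11, -0.17, 0.22], "turn": [-7, 17.5, 0], "jaw": 0.3},
    {"delta_pos": [-0.1, -0.21, 0.22], "turn": [-9.4, 23.4, 0], "jaw": 0.3},
    {"delta_pos": [-0.09, -0.25, 0.22], "turn": [-11.8, 29.2, 0], "jaw": 0.3},
    {"delta_pos": [-0.084, -0.264, 0.22], "turn": [-11.8, 29.2, 0], "jaw": 0.3},
    {"delta_pos": [-0.084, -0.264, 0.22], "turn": [-11.8, 29.2, 0], "jaw": 0.3},
    {"delta_pos": [-0.084, -0.264, 0.22], "turn": [-11.8, 29.2, 0], "jaw": 0.3},
    {"delta_pos": [-0.084, -0.264, 0.22], "turn": [-11.8, 29.2, 0], "jaw": 0.3}
  ]
}}

```text
t: 22.4
position: [0.4699, 0.0116, 0.2868]
ee_rot: [[-0.376, 0.927, 0.004], [0.927, 0.376, 0.0], [-0.001, 0.004, -1.0]]
force: [-0.2, -0.5, -2.3]
gripper_width: 0.0472
grasp_force: 42.5
```

Emit:
{"name": "move_arm", "arguments": {
  "increments": [
    {"delta_pos": [0, 0, 0], "turn": [5.6, 2.2, 0], "jaw": 0.3},
    {"delta_pos": [0, 0, 0], "turn": [11.1, 4.5, 0], "jaw": 0.3},
    {"delta_pos": [0, 0, 0], "turn": [16.7, 6.7, 0], "jaw": 0.3},
    {"delta_pos": [0, 0, 0], "turn": [22.2, 9, 0], "jaw": 0.3},
    {"delta_pos": [0, 0, 0], "turn": [28.3, 11.4, 0], "jaw": 0.3},
    {"delta_pos": [0, 0, 0], "turn": [28.3, 11.4, 0], "jaw": 0.3},
    {"delta_pos": [0, 0, 0], "turn": [28.3, 11.4, 0], "jaw": 0.3},
    {"delta_pos": [0, 0, 0], "turn": [28.3, 11.4, 0], "jaw": 0.3},
    {"delta_pos": [0, 0, 0], "turn": [28.3, 11.4, 0], "jaw": 0.3},
    {"delta_pos": [0, 0, 0], "turn": [28.3, 11.4, 0], "jaw": 0.3}
  ]
}}

```text
t: 23.65
position: [0.4708, 0.0111, 0.2867]
ee_rot: [[-0.324, 0.927, -0.186], [0.799, 0.374, 0.471], [0.506, 0.004, -0.863]]
force: [-0.5, 0.1, -1.8]
gripper_width: 0.047
grasp_force: 42.6
```

Emit:
{"name": "move_arm", "arguments": {
  "increments": [
    {"delta_pos": [0, 0, 0], "turn": [-5.6, -2.2, 0], "jaw": 0.3},
    {"delta_pos": [0, 0, 0], "turn": [-11.1, -4.5, 0], "jaw": 0.3},
    {"delta_pos": [0, 0, 0], "turn": [-16.7, -6.7, 0], "jaw": 0.3},
    {"delta_pos": [0, 0, 0], "turn": [-22.2, -9, 0], "jaw": 0.3},
    {"delta_pos": [0, 0, 0], "turn": [-28.3, -11.4, 0], "jaw": 0.3},
    {"delta_pos": [0, 0, 0], "turn": [-34, -13.7, 0], "jaw": 0.3},
    {"delta_pos": [0, 0, 0], "turn": [-39.6, -16, 0], "jaw": 0.3},
    {"delta_pos": [0, 0, 0], "turn": [-45, -18.2, 0], "jaw": 0.3},
    {"delta_pos": [0, 0, 0], "turn": [-51, -20.6, 0], "jaw": 0.3},
    {"delta_pos": [0, 0, 0], "turn": [-56.6, -22.8, 0], "jaw": 0.3},
    {"delta_pos": [0, 0, 0], "turn": [-56.6, -22.8, 0], "jaw": 0.3},
    {"delta_pos": [0, 0, 0], "turn": [-56.6, -22.8, 0], "jaw": 0.3},
    {"delta_pos": [0, 0, 0], "turn": [-56.6, -22.8, 0], "jaw": 0.3},
    {"delta_pos": [0, 0, 0], "turn": [-56.6, -22.8, 0], "jaw": 0.3}
  ]
}}

```text
t: 25.4
position: [0.4711, 0.0102, 0.2867]
ee_rot: [[-0.322, 0.927, 0.193], [0.799, 0.375, -0.47], [-0.508, 0.003, -0.861]]
force: [0.7, 0.0, -2.0]
gripper_width: 0.0473
grasp_force: 42.6
```

```bash
python3 - <<'E'
from h import *
s=read_state();print(s['t'],s['position'],s['joints'].round(1),s['force'],s['ft_torque'],s['gripper_width'])
print('crate',delta([.488,-.338,.15],down(-9)))
E
```

```text
25.4 [0.47114474 0.01023913 0.28665559] [ 21.5   6.1 -17.4  65.9 -30.5  89.3] [ 0.70888642  0.00734416 -1.95819767] [0.71171059 0.2255842  0.00231699] 0.04733064922483869
crate ([0.017, -0.348, -0.137], [30.7, 3.7, -30.2])
```

About 2.0 N, and steady while rocked: this is the empty tin, so it goes in the crate.

Emit:
{"name": "move_arm", "arguments": {
  "increments": [
    {"delta_pos": [0.001, -0.03, 0], "turn": [4, 0.5, -4], "jaw": 0.3},
    {"delta_pos": [0.003, -0.06, 0], "turn": [8, 1, -8], "jaw": 0.3},
    {"delta_pos": [0.005, -0.1, 0], "turn": [12, 1.5, -12], "jaw": 0.3},
    {"delta_pos": [0.007, -0.14, 0], "turn": [16, 2, -16], "jaw": 0.3},
    {"delta_pos": [0.009, -0.18, -0.01], "turn": [20, 2.5, -20], "jaw": 0.3},
    {"delta_pos": [0.011, -0.22, -0.02], "turn": [24, 3, -24], "jaw": 0.3},
    {"delta_pos": [0.013, -0.26, -0.04], "turn": [28, 3.4, -27.5], "jaw": 0.3},
    {"delta_pos": [0.015, -0.3, -0.06], "turn": [30.7, 3.7, -30.2], "jaw": 0.3},
    {"delta_pos": [0.017, -0.33, -0.1], "turn": [30.7, 3.7, -30.2], "jaw": 0.3},
    {"delta_pos": [0.017, -0.348, -0.14], "turn": [30.7, 3.7, -30.2], "jaw": 0.3},
    {"delta_pos": [0.017, -0.348, -0.18], "turn": [30.7, 3.7, -30.2], "jaw": 0.3},
    {"delta_pos": [0.017, -0.348, -0.21], "turn": [30.7, 3.7, -30.2], "jaw": 0.3},
    {"delta_pos": [0.017, -0.348, -0.21], "turn": [30.7, 3.7, -30.2], "jaw": 0.3},
    {"delta_pos": [0.017, -0.348, -0.21], "turn": [30.7, 3.7, -30.2], "jaw": 0.3}
  ]
}}

```text
t: 27.15
position: [0.4886, -0.3382, 0.0775]
ee_rot: [[0.155, 0.988, 0.001], [0.988, -0.155, -0.002], [-0.002, 0.001, -1.0]]
force: [0.8, -0.0, -2.3]
gripper_width: 0.0477
grasp_force: 42.5
```

```bash
python3 - <<'E'
from h import *
s=read_state();print(s['t'],s['position'],s['force'],s['ft_torque'],s['gripper_width'])
print(delta([.488,-.338,.017],down(-9)))
im,d=grab_frame("side");im2,_=grab_frame("wrist");save("s5",np.hstack([cv2.resize(im[220:340,160:320],(400,300),interpolation=cv2.INTER_CUBIC),cv2.resize(im2,(400,300))]))
E
```

```text
27.15 [ 0.4886082  -0.33821476  0.07754038] [ 0.81401688 -0.01307473 -2.32206426] [ 0.03861598 -0.03435501  0.01263845] 0.04766140434494401
([-0.001, 0.0, -0.061], [0.1, 0.1, -0.1])
```

View pics/s5.png

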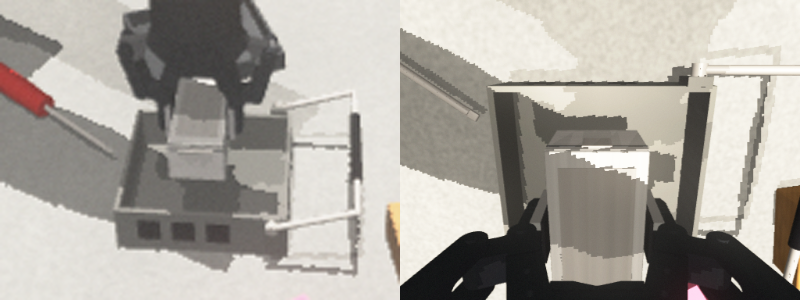

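The tin hangs centred over the open crate, with the bail clear to the right. I'll lower it.

Emit:
{"name": "move_arm", "arguments": {
  "increments": [
    {"delta_pos": [0, 0, -0.015], "turn": [0, 0, 0], "jaw": 0.3},
    {"delta_pos": [0, 0, -0.03], "turn": [0, 0, 0], "jaw": 0.3},
    {"delta_pos": [0, 0, -0.042], "turn": [0, 0, 0], "jaw": 0.3},
    {"delta_pos": [0, 0, -0.05], "turn": [0, 0, 0], "jaw": 0.3},
    {"delta_pos": [0, 0, -0.055], "turn": [0, 0, 0], "jaw": 0.3},
    {"delta_pos": [0, 0, -0.058], "turn": [0, 0, 0], "jaw": 0.3},
    {"delta_pos": [0, 0, -0.0595], "turn": [0, 0, 0], "jaw": 0.3},
    {"delta_pos": [0, 0, -0.0595], "turn": [0, 0, 0], "jaw": 0.3}
  ]
}}

```text
t: 28.25
position: [0.4881, -0.3374, 0.017]
ee_rot: [[0.154, 0.988, 0.0], [0.988, -0.154, -0.001], [-0.001, 0.0, -1.0]]
force: [0.0, 0.4, -2.9]
gripper_width: 0.0475
grasp_force: 42.6
```

Emit:
{"name": "move_arm", "arguments": {
  "increments": [
    {"delta_pos": [0, 0, -0.001], "turn": [0, 0, 0], "jaw": 0.3},
    {"delta_pos": [0, 0, -0.001], "turn": [0, 0, 0], "jaw": 0.3}
  ]
}}

```text
t: 28.5
position: [0.4881, -0.3374, 0.016]
ee_rot: [[0.154, 0.988, 0.0], [0.988, -0.154, -0.001], [-0.001, 0.0, -1.0]]
force: [0.4, -0.1, -1.8]
gripper_width: 0.0475
grasp_force: 42.7
```

Emit:
{"name": "move_arm", "arguments": {
  "increments": [
    {"delta_pos": [0, 0, -0.001], "turn": [0, 0, 0], "jaw": 0.3},
    {"delta_pos": [0, 0, -0.001], "turn": [0, 0, 0], "jaw": 0.3}
  ]
}}

```text
t: 28.75
position: [0.4881, -0.3375, 0.0159]
ee_rot: [[0.154, 0.988, 0.001], [0.988, -0.154, -0.001], [-0.001, 0.001, -1.0]]
force: [-0.7, 0.9, 3.8]
gripper_width: 0.0473
grasp_force: 43.3
```

Contact, at +3.8 N. I'll release and retreat.

Emit:
{"name": "move_arm", "arguments": {
  "increments": [
    {"delta_pos": [0, 0, 0], "turn": [0, 0, 0], "jaw": 0.62},
    {"delta_pos": [0, 0, 0], "turn": [0, 0, 0], "jaw": 0.72},
    {"delta_pos": [0, 0, 0], "turn": [0, 0, 0], "jaw": 0.76},
    {"delta_pos": [0, 0, 0], "turn": [0, 0, 0], "jaw": 0.76},
    {"delta_pos": [0, 0, 0.02], "turn": [0, 0, 0], "jaw": 0.76},
    {"delta_pos": [0, 0, 0.06], "turn": [0, 0, 0], "jaw": 0.76},
    {"delta_pos": [0, 0, 0.12], "turn": [0, 0, 0], "jaw": 0.76},
    {"delta_pos": [-0.05, 0, 0.18], "turn": [0, 0, 0], "jaw": 0.76},
    {"delta_pos": [-0.1, 0, 0.22], "turn": [0, 0, 0], "jaw": 0.76},
    {"delta_pos": [-0.13, 0, 0.22], "turn": [0, 0, 0], "jaw": 0.76},
    {"delta_pos": [-0.13, 0, 0.22], "turn": [0, 0, 0], "jaw": 0.76},
    {"delta_pos": [-0.13, 0, 0.22], "turn": [0, 0, 0], "jaw": 0.76},
    {"delta_pos": [-0.13, 0, 0.22], "turn": [0, 0, 0], "jaw": 0.76}
  ]
}}

```text
t: 30.38
position: [0.3587, -0.3372, 0.234]
ee_rot: [[0.153, 0.988, -0.001], [0.988, -0.153, 0.0], [0.0, -0.001, -1.0]]
force: [0.2, -0.3, 0.5]
gripper_width: 0.065
grasp_force: 0.0
```

```bash
python3 - <<'E'
from h import *
s=read_state();print(s['t'],s['position'],s['force'])
im,d=grab_frame("side");save("s6",im)
P=pts("side",d)
m=(d>0)&(P[...,2]>.04)&(P[...,2]<.056)&(np.hypot(P[...,0]-.488,P[...,1]+.338)<.05)
print(m.sum(),np.median(P[m],0),P[m].max(0))
im,d=grab_frame("top");P=pts("top",d);v,u=np.mgrid[:384,:512]
m=(d>0)&(P[...,2]>.052)&(P[...,0]>.57)&(P[...,0]<.67)&(P[...,1]>-.43)&(P[...,1]<-.26);print(m.sum(),np.median(P[m],0),P[m].max(0))
E
```

```text
30.375 [ 0.35865661 -0.33719427  0.23404533] [ 0.15617904 -0.33998237  0.5302753 ]
612 [ 0.48671904 -0.34528519  0.04620912] [ 0.51637599 -0.29507385  0.05050996]
134 [ 0.62200425 -0.34776642  0.07043217] [ 0.63682103 -0.27354314  0.07891672]
```

View pics/s6.png

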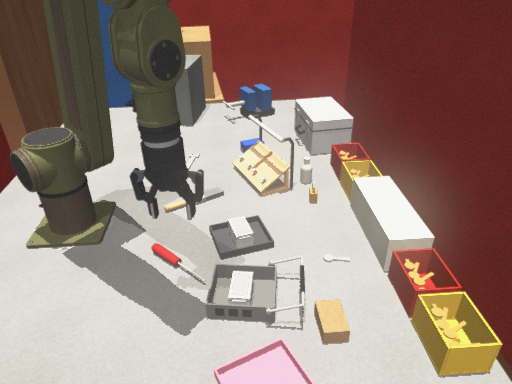

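The final view shows one tin flat in the dark tray (240,232) and the other flat in the crate (241,287). The bail is folded over the far side (300,290) and nothing else has moved.

```bash
python3 -c "
from station import *
print(close_job())"
```

```text
the job is handed in; nothing more can be done
None
```

The job is handed in at about 30 s: bail folded to the far side, the empty tin (2.0 N) flat in the crate, the loaded tin (4.9 N) flat in the dark tray, and nothing else moved.

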